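Clamp the sample cell, then find and hold the balance of its sprung lid

TASK

Crank the vise handle clockwise (up from the front and over the top) until the sliding jaw clamps the sample cell firmly against the fixed jaw, and leave it clamped. Then take the bar of the cell's sprung lid, raise the lid about ten degrees past its balance point without letting it swing up to its stop or slam, bring it back and hold it still a few degrees (at most ten) below the balance point, where it would fall shut if let go. Finish while the gripper is still holding the lid there, and leave the vial, brass weight and bolt alone.

Things in the scene. Friction and masses are not known exactly. Their poses are not given: they have to be found in the camera images.
- vise: grey machine vise bolted to the bench, base 100 x 255 mm. Origin on the bench under the jaw opening; y axis along the screw, from the crank end (right, -y) to the fixed jaw (+y); x away from the robot, z up. Bed top 30 mm up; jaws up to about 70 mm, 95 mm wide. Fixed jaw face at y = +62 mm; sliding jaw face starts at y = -52 mm: 114 mm opening for the 100 mm wide cell
- jaw (a joint): travel of the sliding jaw towards the fixed jaw, m, 0 at the start; the screw drives it 8 mm for each radian of the crank. At about 0.014 the cell is pinched between both jaws (from about 0.005 to 0.012 on the jaw touches the cell and pushes it along the bed). The screw holds by itself when the crank is let go
- jaw_face (a point): middle of the sliding jaw's steel face, 51 mm above the bench; axes as the vise's
- crank (a joint): angle of the vise crank, rad: 0 at the start, with its arm level and pointing at the robot (vise -x); it grows as the handle goes up, over the top and away from the robot; range 0 to 2.6. It drags with 0.2 N m (4 N at the handle) and needs about 7 to 10 N at the handle to clamp; the jaws meet the cell on both sides at about 1.75 rad
- crank_hub (a point): point on the crank's axis, 62 mm above the bench at the end block, 165 mm from the vise origin along vise -y; axes as the vise's. The crank turns about the y axis here in the vise's x-z plane
- crank_grip (a point): middle of the crank's round handle, a black freely spinning sleeve 14 to 15 mm thick and 50 mm long, parallel to the crank axis, 50 mm from it, and 36 mm outward (vise -y) of point crank_hub. The crank arm lies beside the sleeve's inner end
- cell: aluminium sample cell, an open box 150 mm (x) x 100 mm (y) x 66 mm high with a heavy steel lid, standing loose on the vise bed between the jaws (0.8 kg and a 0.9 kg lid). Origin at the centre of its underside; x points away from the robot to the hinge, z up
- lid_hinge (a point): middle of the lid's hinge axis, 80 mm behind the cell's centre and 68 mm above its underside; axes as the cell's. The lid turns about the y axis here
- lid (a joint): opening angle of the lid, rad: 0 shut (level), its front rises as it grows, stop at 1.4. Springs in the hinge carry part of its weight: below the balance point at 0.95 rad (54 degrees) it falls shut, above it the springs lift it to the stop. Force needed at the bar: about 1.5 N up when shut, 0.3 to 0.5 N near 0.8, about 0.5 N the other way at 1.1. Nearly no friction
- lid_bar (a point): middle of the lid's round steel pull bar, 10 mm thick, parallel to the hinge axis, 200 mm from it (3 mm above the hinge when shut), 45 mm in front of the lid's edge; 78 mm clear between the two rods that carry it. At the balance point it is about 165 mm higher than the hinge. Its axes turn with the lid
- vial: bystander: black-capped glass vial, 27 mm wide, 56 mm high, origin at the centre of its underside
- weight: bystander: brass weight with a knob, 25 mm wide, 30 mm high, origin at the centre of its underside
- bolt: bystander: steel hexagon bolt standing on its head, 15 mm wide, 35 mm high, origin at the centre of its underside

How it is judged:
By the outcome, as a careful person would: the job done as asked, in the order asked, and still so for the second after the job is handed in, while the arm keeps its last pose, push and grip.
It also fails if it takes over 58 s, if anything falls off the work surface, if the arm or the gripper's body presses on something with over 40 N, if the wrist force passes 120 N, or if a joint passes its speed limit or range.

ROBOT

A 6-joint arm with a two-finger parallel gripper is mounted at the origin on a cart in front of the work surface, level with it; the furniture and walls round the work are solid. World frame = base frame: x ahead of the robot, y to its left, z up, the work surface at z = 0. Lengths are in mm, angles in rad, forces in N, time in s.
With the tool pointing down it reaches from about 350 to 875 mm from the base axis. Payload 4.2 kg.
Tool frame: the origin (TCP) lies between the finger pads; the fingertips stand 17 mm ahead of it and the grasp point (between the pads) lies 2 mm behind it (nose_length is the distance from the TCP to the fingertips, in mm); z points along the fingers, y is the direction in which the jaws open and shut (so a half turn about z gives the same grasp; the last joint's range is limited). The gripper opens to 85 mm and grips with 20 to 120 N. Pads are 22 mm wide; open, the fingers measure 114 mm over their backs; the gripper's body (76 mm by 85 mm) begins 54 mm behind the grasp point. The pads swing forward as they close: fully open they stand 13 mm farther back than shut.
Start: joints at [1.388, 0.385, 0.008, 0, -1.194, -0.259], TCP at [267.196, 564.983, 248.312] pointing down, gripper open.
Joint ranges: [-3.14, 3.14], [-1.21, 2.06], [-1.07, 1.41], [-3.16, 2.05], [-2.99, -0.16], [-3.1, 3.1]. Speed limits (rad/s): [2.79, 2.79, 3.14, 3.14, 3.14, 3.14].

INTERFACE

Orientations are given as a unit quaternion [x, y, z, w].
In Python, from bench import * gives the robot as it stands.
- The arm moves only by the tool jog_arm, never from a script. Its argument "increments" is a list of rows, each a list of 4 numbers: the shift along the tool's x, y, z in m, then the turn about the tool's z in degrees. A call has 1 to 10 rows; each row is the pose to reach, as a shift and turn from the pose measured when the call began, along the tool's axes at that moment; what a row does not reach only later rows make up. A row lasts 1/8 s, in which the tool goes at most 62.5 mm and 10.7 degrees, less where a joint would pass 70% of its speed; a pose out of reach is approached as far as the arm can. A call with a gripper value outside its range is refused whole. "hand" is the gripper's target within -1 to 1 (fully open at 1, half-way at 0, shut at -1), set as the call begins (left out, the last holds). The fingers move at their own pace and stop on an object; the grip force is fixed at half the most. Time passes only in rows, so rows that repeat a pose let the fingers close. It gives the time, the measured TCP pose, the force and the opening at its end, in the units of the state.
- read_state(): the state, without advancing time (a new reading comes with each control period).
- get_image(name): name is "scene" or "top" or "wrist"; returns the picture (420x560x3 uint8, red, green, blue); there is no depth.
- calibration(name): a dict with "fx", "fy", "cx", "cy" (pixels), "position" and "rotation" of the camera in the world; the wrist camera has in their place "hand_eye" (4x4, takes a point from camera to tool coordinates, whose origin is the TCP and whose axes are the flange's). Camera axes: x right, y up, looking along -z (the intrinsics and any distortion apply to the point x, -y, -z); pixel columns grow to the right and rows downward; lengths in mm; the calibration is good to about 2 mm. A picture is of the moment at which its call begins: read the wrist's pose just before it. calibration takes no time and is no camera call.
- job_done(): hands the job in, once; it reports no verdict.
The state is a dict: "clock": time; "joints": joint angles; "joint_vel": joint speeds; "joint_efforts": joint torques, N m; "position": TCP position; "ee_rot": TCP orientation; "contact_force": force on the tool from outside, world axes, zero at the start; "wrist_torque": the same for the moment, N m; "gripper_width": finger opening in mm.
Only numpy, scipy, OpenCV 4.12 (cv2) and the standard library are available. Lean on these libraries where they do the work, as an engineer would, in place of code of your own. Each camera call takes 0.05 s, during which the arm holds its last target.

## Working session

There is one attempt and no reset: what is moved stays moved. The work goes in short steps, Python scripts to look and compute and a tool call to move; the robot and the scene stay as the last step left them, time stands still between calls to the robot, and variables do not carry over. Pictures are saved under pics/ and viewed, and the job is handed in when it is done.

Besides the shell and the picture viewer there is one more tool, called after "Call:" as name([rows], argument=value, ...), one row to a line, values as JSON. jog_arm: Moves the arm, as the interface text tells. Its arguments: {"type":"object","properties":{"increments":{"type":"array"},"hand":{"type":"number"}},"required":["increments"]}

```bash
mkdir -p pics; ls; python3 - <<'E'
from bench import *
import cv2
print(read_state())
for n in ("scene","top","wrist"):
    print(n,calibration(n))
    cv2.imwrite(f"pics/{n}0.png",cv2.cvtColor(get_image(n),cv2.COLOR_RGB2BGR))
E
```

```text
pics
{'clock': 0.0, 'joints': array([ 1.38761211e+00,  3.85530652e-01,  6.59930375e-03, -5.14327859e-04,
       -1.19399151e+00, -2.58619453e-01]), 'joint_vel': array([ 3.11208319e-04, -3.03197774e-04, -1.59509606e-03, -9.96631232e-04,
        1.08524584e-03,  2.05061162e-05]), 'joint_efforts': array([ 9.22200124e-04, -3.92286944e+01,  1.88391870e+01,  4.18581963e+00,
       -4.58000242e-03,  1.53510037e-06]), 'position': array([266.96180531, 564.49620156, 247.2245265 ]), 'ee_rot': array([ 9.75678873e-01, -2.19202073e-01, -1.98757543e-04,  1.07152200e-03]), 'contact_force': array([ 1.03806104, -1.52197092,  0.96062051]), 'wrist_torque': array([0.00508793, 0.00736725, 0.01455484]), 'gripper_width': 85.77633581863839}
scene {'fx': 535.2389643607911, 'fy': 535.2389643607911, 'cx': 290.68432140304265, 'cy': 212.5498091037435, 'position': array([-231.4126706 , -830.49051821,  672.78297306]), 'rotation': array([ 0.48085937, -0.20221298, -0.3190519 ,  0.79125853])}
top {'fx': 493.34510723280795, 'fy': 493.34510723280795, 'cx': 278.42638951736456, 'cy': 209.04775518397213, 'position': array([ 520.16928135,  -51.81492923, 1175.07951613]), 'rotation': array([ 0.03097855, -0.01531142, -0.69940737,  0.7138874 ])}
wrist {'fx': 326.20759448729, 'fy': 326.20759448729, 'cx': 282.1839874821535, 'cy': 210.48030333299533, 'hand_eye': array([[-1.45981455e-04,  9.46344789e-01,  3.23158660e-01,
         8.35080725e+01],
       [ 9.99998968e-01,  6.00002127e-04, -1.30532656e-03,
         2.71176350e-01],
       [-1.42918487e-03,  3.23158136e-01, -9.46343900e-01,
        -1.24975101e+02],
       [ 0.00000000e+00,  0.00000000e+00,  0.00000000e+00,
         1.00000000e+00]])}
```

View pics/top0.png

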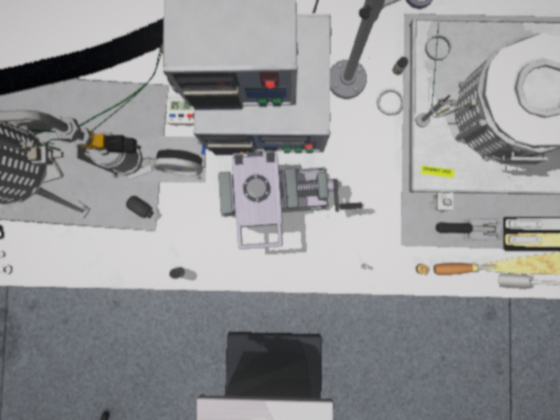

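View pics/scene0.png

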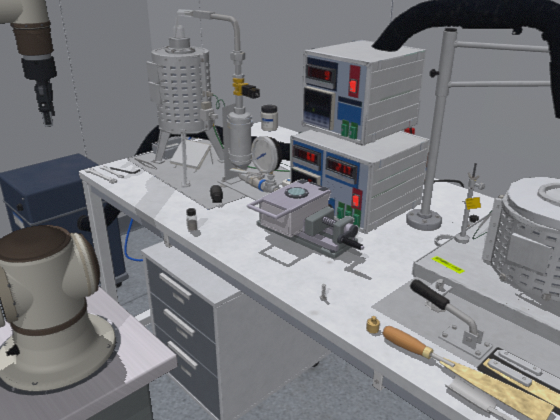

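View pics/wrist0.png

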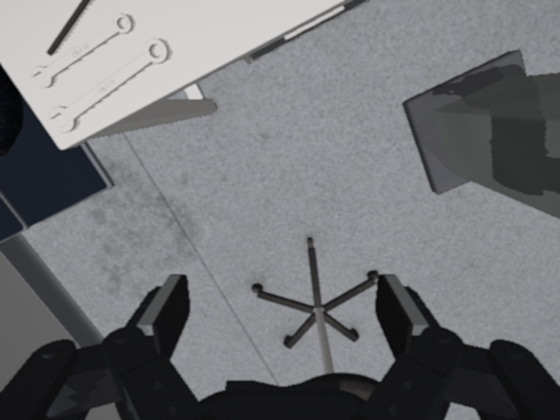

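```bash
cat > h.py <<'E'
import numpy as np, cv2
from scipy.spatial.transform import Rotation as R
from scipy.optimize import least_squares
from bench import *
def cam(n,st=None):
    c=calibration(n)
    if n=='wrist':
        T=np.eye(4);T[:3,:3]=R.from_quat(st['ee_rot']).as_matrix();T[:3,3]=st['position'];M=T@c['hand_eye']
    else:
        M=np.eye(4);q=np.array(c['rotation']);M[:3,:3]=R.from_quat(q).as_matrix() if q.size==4 else q;M[:3,3]=c['position']
    return c,M
def proj(P,c,M):
    p=(np.asarray(P,float).reshape(-1,3)-M[:3,3])@M[:3,:3]
    return np.c_[c['cx']+c['fx']*p[:,0]/-p[:,2], c['cy']-c['fy']*p[:,1]/-p[:,2]]
def back(u,v,z,c,M):
    d=M[:3,:3]@np.array([(u-c['cx'])/c['fx'],-(v-c['cy'])/c['fy'],-1]); t=(z-M[2,3])/d[2]
    return M[:3,3]+t*d
def snap(n,f):
    st=read_state(); im=cv2.cvtColor(get_image(n),cv2.COLOR_RGB2BGR); cv2.imwrite(f'pics/{f}.png',im)
    np.save(f'pics/{f}.npy',np.r_[st['position'],st['ee_rot']]); return st,im
def crop(f,x0,y0,x1,y1,k,out):
    im=cv2.imread(f'pics/{f}.png')[y0:y1,x0:x1]; cv2.imwrite(f'pics/{out}.png',cv2.resize(im,None,fx=k,fy=k,interpolation=cv2.INTER_CUBIC))
E
python3 - <<'E'
from h import *
crop('top0',160,120,400,300,3.3,'top0c')
crop('scene0',180,170,380,320,4,'scene0c')
c,M=cam('top')
print(back(350,207,62,c,M),back(238,245,100,c,M),back(282,245,100,c,M), back(176,272,0,c,M),back(367,266,0,c,M))
E
```

```text
[ 600.73040704 -187.6798746    62.        ] [510.23665512  59.14886745 100.        ] [512.28220071 -36.65873065 100.        ] [442.13712471 215.47707775   0.        ] [ 466.40155066 -236.88605863    0.        ]
```

View pics/top0c.png

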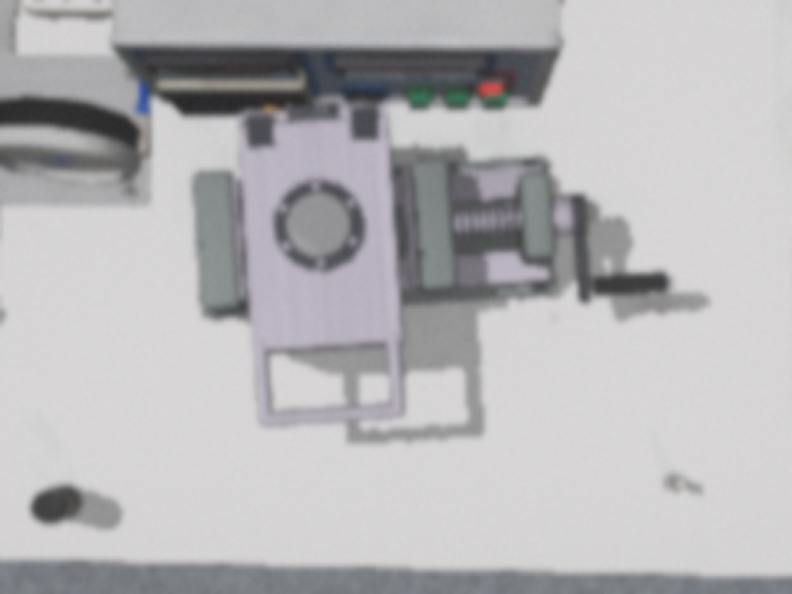

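View pics/scene0c.png

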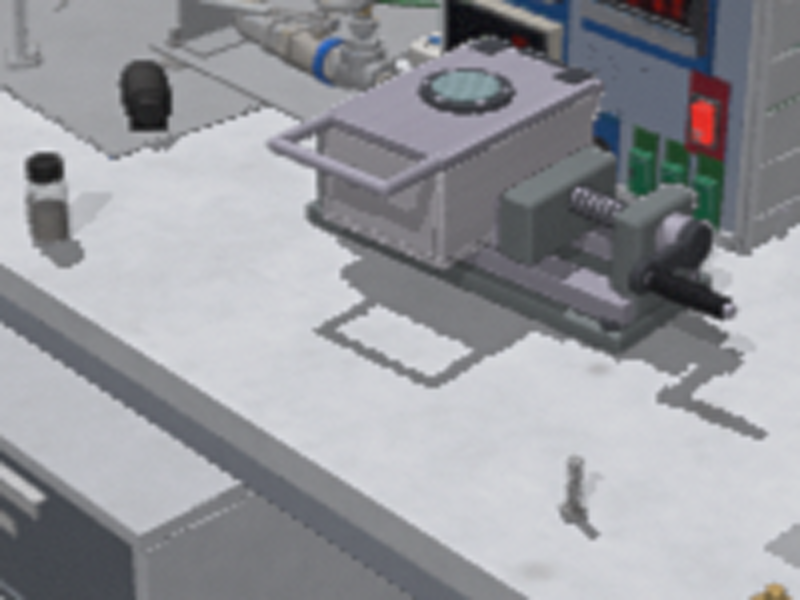

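```bash
python3 - <<'E'
from h import *
c,M=cam('top')
f=lambda x,y,z: back(160+x/3.3,120+y/3.3,z,c,M).round(1)
print('sleeve',f(597,285,62),f(665,283,62),f(631,284,62))
print('bar',f(262,418,101),f(402,408,101),f(332,413,101))
print('bed R edge', f(550,290,30), f(402,302,30))
print('fixed jaw',f(195,175,70),f(203,312,70))
print('slid jaw front',f(416,165,70),f(420,287,70))
print('hinge',f(260,130,98),f(362,122,98))
c2,M2=cam('scene')
g=lambda x,y,z: back(180+x/4,170+y/4,z,c2,M2).round(1)
print('scene bar',g(275,146,101),g(390,187,101)); print('sleeve',g(660,273,62),g(728,310,62))
print('vial',f(57,503,56))
E
```

```text
sleeve [ 601.8 -167.2   62. ] [ 604.  -213.5   62. ] [ 602.9 -190.4   62. ]
bar [506.7  55.9 101. ] [515.2 -36.2 101. ] [511.    9.8 101. ]
bed R edge [ 599.9 -137.6   30. ] [589.4 -33.6  30. ]
fixed jaw [671.4 109.4  70. ] [577.5 101.2  70. ]
slid jaw front [681.  -41.9  70. ] [597.5 -46.3  70. ]
hinge [698.6  62.6  98. ] [705.2  -5.5  98. ]
scene bar [503.7  53.3 101. ] [517.8 -32.2 101. ]
sleeve [ 609.5 -161.    62. ] [ 605.6 -214.    62. ]
vial [445.  199.8  56. ]
```

```bash
cat >> h.py <<'E'
def to(P,yaw=None):
    "tool-frame shift (m) and turn (deg) to put TCP at world P with tool y at world angle yaw (deg)"
    st=read_state(); Rm=R.from_quat(st['ee_rot']).as_matrix()
    d=Rm.T@(np.asarray(P,float)-st['position'])/1000
    a=np.degrees(np.arctan2(Rm[1,1],Rm[0,1])); t=None
    if yaw is not None: t=-((yaw-a+180)%360-180)
    print('clk',round(st['clock'],2),'pos',st['position'].round(1),'yaw_y',round(a,2),'zaxis',Rm[:,2].round(3),'F',st['contact_force'].round(1),'w',round(st['gripper_width'],1))
    print('shift',d.round(4),'turn',t)
E
python3 -c "
from h import *
to([604,-200,190],-175)"
```

```text
clk 0.15 pos [267.  564.6 247.5] yaw_y -115.32 zaxis [-0.001 -0.001 -1.   ] F [-0.1  0.4  0.7] w 85.3
shift [0.6316 0.547  0.0584] turn 59.67908536408824
```

Call:
jog_arm([
  [0.019,0.016,0,2],
  [0.05,0.044,0,7],
  [0.095,0.082,0,13],
  [0.139,0.12,0,19],
  [0.183,0.159,0,25],
  [0.227,0.197,0,31],
  [0.272,0.235,0,37],
  [0.316,0.274,0.01,43],
  [0.36,0.312,0.015,49],
  [0.4,0.346,0.02,55],
], hand=0.2)

```text
clock: 1.4
position: [481.0, 78.8, 227.9]
ee_rot: [0.763, -0.646, 0.0, 0.001]
contact_force: [1.0, 0.0, -0.4]
gripper_width: 51.1
```

```bash
python3 -c "
from h import *
to([604,-200,190],-175)"
```

```text
clk 1.4 pos [481.   78.8 227.9] yaw_y -170.53 zaxis [-0.001 -0.001 -1.   ] F [ 1.   0.  -0.4] w 51.1
shift [ 0.2952 -0.0756  0.0383] turn 4.465350220846972
```

Call:
jog_arm([
  [0.055,-0.014,0.004,1],
  [0.11,-0.028,0.01,2],
  [0.17,-0.043,0.02,3.5],
  [0.225,-0.057,0.03,4.5],
  [0.27,-0.069,0.038,4.5],
  [0.29,-0.075,0.038,4.5],
  [0.295,-0.0755,0.038,4.5],
  [0.295,-0.0755,0.038,4.5],
])

```text
clock: 2.4
position: [603.6, -199.5, 190.0]
ee_rot: [0.737, -0.676, -0.0, 0.001]
contact_force: [-0.1, -0.4, -0.6]
gripper_width: 51.5
```

```bash
python3 -c "
from h import *
to([604,-200,190],-175)
snap('wrist','w1')"
```

```text
clk 2.4 pos [ 603.6 -199.5  190. ] yaw_y -175.04 zaxis [-0.001 -0.001 -1.   ] F [-0.1 -0.4 -0.6] w 51.5
shift [ 0.0005 -0.0004  0.    ] turn -0.04210884306360185
```

View pics/w1.png

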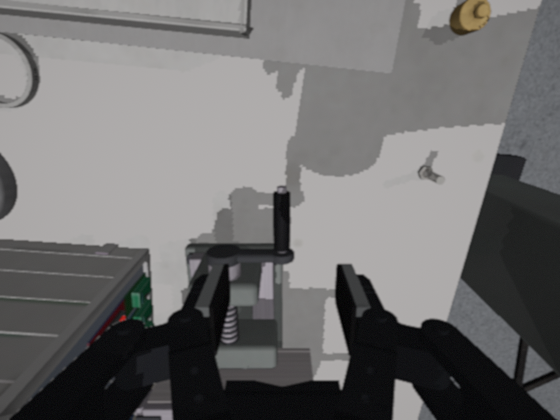

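```bash
python3 - <<'E'
from h import *
a=np.load('pics/w1.npy'); st={'position':a[:3],'ee_rot':a[3:]}
c,M=cam('wrist',st)
print(M[:3,3])
for u,v in ((281.5,193),(282,250),(282,222)): print(back(u,v,62,c,M).round(1))
print('arm',back(230,252,62,c,M).round(1),back(285,256,62,c,M).round(1), back(150,250,150,c,M).round(1),back(115,250,60,c,M))
crop('w1',170,170,330,310,4,'w1c')
E
```

```text
[ 611.18215012 -282.53314047  315.11120408]
[ 604.9 -212.    62. ]
[ 600.2 -161.7   62. ]
[ 602.4 -187.2   62. ]
arm [ 644.3 -156.1   62. ] [ 597.1 -156.3   62. ] [ 677.2 -197.5  150. ] [ 743.12056047 -148.59045565   60.        ]
```

View pics/w1c.png

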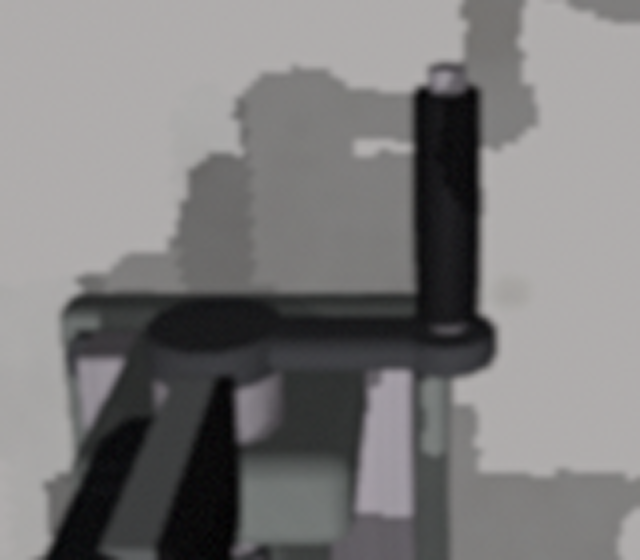

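```bash
python3 -c "
from h import *
to([602.8,-191,60],-174.7)"
```

```text
clk 2.45 pos [ 603.6 -199.1  190.4] yaw_y -175.0 zaxis [-0.001 -0.001 -1.   ] F [0.2 0.6 0.8] w 51.0
shift [-0.0082 -0.      0.1303] turn -0.29790042977796816
```

Call:
jog_arm([
  [-0.002,0,0.015,-0.3],
  [-0.004,0,0.04,-0.3],
  [-0.006,0,0.065,-0.3],
  [-0.008,0,0.09,-0.3],
  [-0.008,0,0.11,-0.3],
  [-0.008,0,0.124,-0.3],
  [-0.008,0,0.13,-0.3],
  [-0.008,0,0.13,-0.3],
])

```text
clock: 3.45
position: [602.8, -191.1, 60.2]
ee_rot: [0.739, -0.674, 0.0, 0.001]
contact_force: [-0.4, -0.1, -0.3]
gripper_width: 50.8
```

```bash
python3 -c "
from h import *
snap('wrist','w2');snap('scene','s2'); crop('s2',250,170,450,320,4,'s2c')
to([602.8,-191,60],-174.7)"
```

```text
clk 3.55 pos [ 603.3 -191.3   61.1] yaw_y -174.69 zaxis [ 0.001 -0.001 -1.   ] F [ 1.   0.1 -0.1] w 50.9
shift [-0.0003  0.0005  0.0011] turn 0.013782994652984826
```

View pics/w2.png

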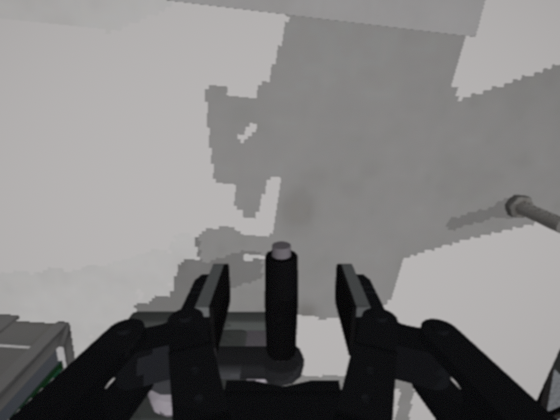

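View pics/s2c.png

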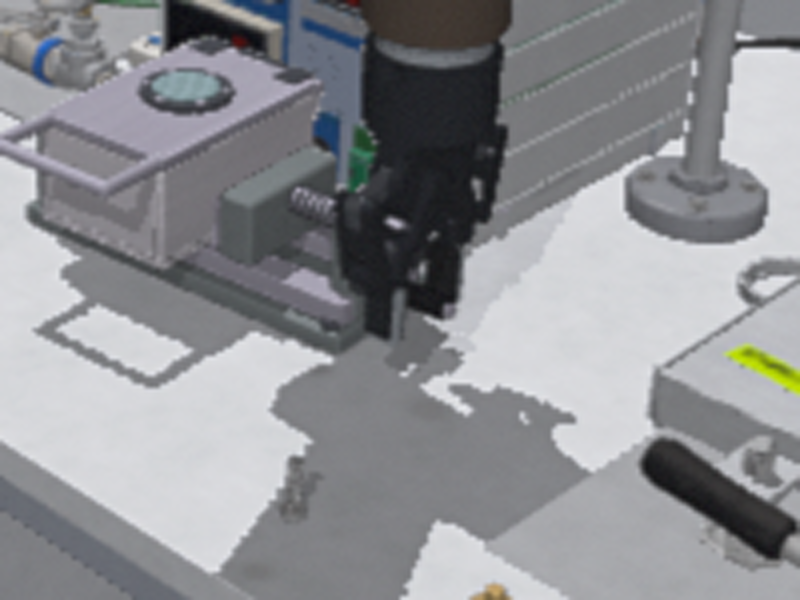

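Call:
jog_arm([
  [0,0,0.001,0],
  [0,0,0.001,0],
  [0,0,0.001,0],
  [0,0,0.001,0],
  [0,0,0.001,0],
], hand=-1)

```text
clock: 4.18
position: [603.5, -191.4, 60.6]
ee_rot: [0.739, -0.674, 0.001, 0.0]
contact_force: [-0.4, -0.3, 2.2]
gripper_width: 12.8
```

```bash
python3 -c "
from h import *
to([602.8,-191,60],-174.7)
for t in np.arange(0.06,0.9,.06): print(round(t,2), (-.05*(1-np.cos(t))).round(4), (-.05*np.sin(t)).round(4))"
```

```text
clk 4.17 pos [ 603.5 -191.4   60.6] yaw_y -174.68 zaxis [ 0.001 -0.002 -1.   ] F [-0.4 -0.3  2.2] w 12.8
shift [-0.0004  0.0006  0.0006] turn 0.020892226750646614
0.06 -0.0001 -0.003
0.12 -0.0004 -0.006
0.18 -0.0008 -0.009
0.24 -0.0014 -0.0119
0.3 -0.0022 -0.0148
0.36 -0.0032 -0.0176
0.42 -0.0043 -0.0204
0.48 -0.0057 -0.0231
0.54 -0.0071 -0.0257
0.6 -0.0087 -0.0282
0.66 -0.0105 -0.0307
0.72 -0.0124 -0.033
0.78 -0.0145 -0.0352
0.84 -0.0166 -0.0372
0.9 -0.0189 -0.0392
```

Call:
jog_arm([
  [0,0,-0.003,0],
  [0,-0.0004,-0.006,0],
  [0,-0.0008,-0.009,0],
  [0,-0.0014,-0.012,0],
  [0,-0.0022,-0.0148,0],
  [0,-0.0032,-0.0176,0],
  [0,-0.0043,-0.0204,0],
  [0,-0.0057,-0.0231,0],
  [0,-0.0071,-0.0257,0],
  [0,-0.0087,-0.0282,0],
])

```text
clock: 5.42
position: [611.8, -190.5, 88.8]
ee_rot: [0.739, -0.674, 0.001, 0.0]
contact_force: [0.3, -1.2, -5.8]
gripper_width: 13.1
```

```bash
cat > arc.py <<'E'
from h import *
import sys
# fixed start of crank in world; hub from handle-at-0
P0=np.array([603.5,-191.4,60.6]); yaw=np.radians(5.3); vx=np.array([np.cos(yaw),np.sin(yaw),0])
st=read_state(); p=st['position']-P0
a=p@vx; z=p[2]; th=np.arctan2(z,50-a); r=np.hypot(z,50-a)
print('clk',st['clock'],'pos',st['position'].round(1),'theta',th.round(3),'r',r.round(1),'F',st['contact_force'].round(1),'T',st['wrist_torque'].round(2),'w',round(st['gripper_width'],1),'yawturn')
Rm=R.from_quat(st['ee_rot']).as_matrix()
for t in map(float,sys.argv[1:]):
    q=P0+vx*50*(1-np.cos(t))+np.array([0,0,50*np.sin(t)]); print(t,(Rm.T@(q-st['position'])/1000).round(4))
E
python3 arc.py 0.7 0.8 0.9 1 1.1 1.2 1.3 1.4 1.5 1.6
```

```text
clk 5.425 pos [ 611.8 -190.5   88.8] theta 0.594 r 50.3 F [ 0.3 -1.2 -5.8] T [-0.53 -0.08 -0.02] w 13.1 yawturn
0.7 [ 0.0001 -0.0034 -0.0041]
0.8 [ 0.0001 -0.0068 -0.0077]
0.9 [ 0.0001 -0.0106 -0.011 ]
1.0 [ 0.0001 -0.0146 -0.0139]
1.1 [ 0.0001 -0.019  -0.0164]
1.2 [ 0.0001 -0.0235 -0.0184]
1.3 [ 0.0001 -0.0283 -0.02  ]
1.4 [ 0.0001 -0.0332 -0.0211]
1.5 [ 0.0001 -0.0381 -0.0217]
1.6 [ 0.0001 -0.0431 -0.0218]
```

Force is small and consistent with the crank's drag. Continuing along the arc.

Call:
jog_arm([
  [0,-0.0034,-0.0041,0],
  [0,-0.0068,-0.0077,0],
  [0,-0.0106,-0.011,0],
  [0,-0.0146,-0.0139,0],
  [0,-0.019,-0.0164,0],
  [0,-0.0235,-0.0184,0],
  [0,-0.0283,-0.02,0],
  [0,-0.0332,-0.0211,0],
  [0,-0.0381,-0.0217,0],
])

```text
clock: 6.55
position: [648.6, -187.2, 110.7]
ee_rot: [0.739, -0.674, -0.001, 0.002]
contact_force: [-5.0, -2.2, -3.2]
gripper_width: 13.1
```

```bash
python3 arc.py 1.55 1.6 1.65 1.7 1.75 1.8 1.85 1.9 1.95 2
```

```text
clk 6.55 pos [ 648.6 -187.2  110.7] theta 1.476 r 50.3 F [-5.  -2.2 -3.2] T [-0.68  1.54  0.06] w 13.1 yawturn
1.55 [ 0.     -0.0037  0.0001]
1.6 [ 0.     -0.0062  0.0001]
1.65 [ 0.     -0.0087  0.0002]
1.7 [ 0.     -0.0112  0.0005]
1.75 [ 0.     -0.0137  0.0009]
1.8 [ 0.     -0.0161  0.0014]
1.85 [ 0.     -0.0185  0.002 ]
1.9 [ 0.     -0.0209  0.0027]
1.95 [ 0.     -0.0233  0.0036]
2.0 [ 0.     -0.0256  0.0046]
```

Call:
jog_arm([
  [0,-0.0037,0,0],
  [0,-0.0062,0,0],
  [0,-0.0087,0.0002,0],
  [0,-0.0112,0.0005,0],
  [0,-0.0137,0.0009,0],
  [0,-0.0161,0.0014,0],
])

```text
clock: 7.3
position: [663.0, -185.9, 109.9]
ee_rot: [0.739, -0.674, -0.002, 0.003]
contact_force: [-8.9, -1.9, 1.3]
gripper_width: 12.9
```

```bash
python3 arc.py 1.8 1.85 1.9 1.95 2 2.05 2.1 2.2
```

```text
clk 7.3 pos [ 663.  -185.9  109.9] theta 1.767 r 50.2 F [-8.9 -1.9  1.3] T [-0.57  2.51  0.08] w 12.9 yawturn
1.8 [-0.0001 -0.0016  0.0006]
1.85 [-0.0001 -0.004   0.0012]
1.9 [-0.0001 -0.0064  0.0019]
1.95 [-0.0001 -0.0087  0.0028]
2.0 [-0.0001 -0.011   0.0037]
2.05 [-0.0001 -0.0133  0.0048]
2.1 [-0.0001 -0.0155  0.006 ]
2.2 [-0.0001 -0.0197  0.0087]
```

Call:
jog_arm([
  [0,-0.0016,0.0006,0],
  [0,-0.004,0.0012,0],
  [0,-0.0064,0.0019,0],
  [0,-0.0064,0.0019,0],
])

```text
clock: 7.8
position: [664.4, -185.9, 109.4]
ee_rot: [0.739, -0.673, -0.007, 0.008]
contact_force: [-16.0, -1.2, 8.2]
gripper_width: 12.7
```

```bash
python3 arc.py 1.8 1.85 1.9 1.95 2 2.05 2.1 2.2; python3 -c "
from h import *
snap('top','t3'); crop('t3',190,120,390,270,4,'t3c')"
```

```text
clk 7.8 pos [ 664.4 -185.9  109.4] theta 1.796 r 50.1 F [-16.   -1.2   8.2] T [-0.26  4.23  0.14] w 12.7 yawturn
1.8 [-0.0001 -0.0002  0.0001]
1.85 [-0.0001 -0.0026  0.0007]
1.9 [-0.0001 -0.005   0.0014]
1.95 [-0.0001 -0.0074  0.0022]
2.0 [-0.0001 -0.0097  0.0032]
2.05 [-0.0001 -0.012   0.0042]
2.1 [-0.0001 -0.0142  0.0054]
2.2 [-0.0001 -0.0184  0.008 ]
```

View pics/t3c.png

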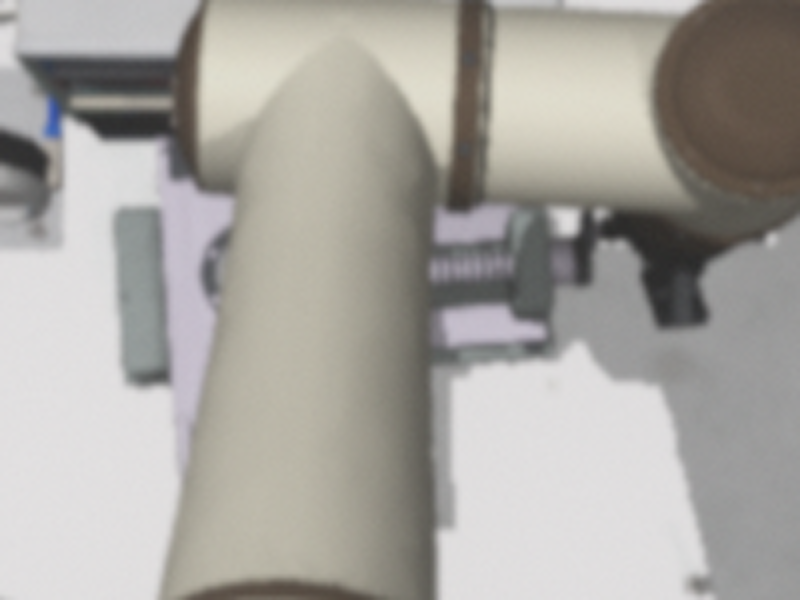

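Call:
jog_arm([
  [0,0.001,0,0],
  [0,0.001,0,0],
  [0,0.001,0,0],
  [0,0.001,-0.002,0],
  [0,0.001,-0.02,0],
  [0,0.001,-0.05,0],
  [0,0.001,-0.09,0],
  [0,0.001,-0.12,0],
  [0,0.001,-0.12,0],
], hand=0.1)

```text
clock: 8.98
position: [667.6, -186.1, 234.6]
ee_rot: [0.739, -0.673, -0.003, 0.005]
contact_force: [-0.5, -0.3, 0.2]
gripper_width: 46.9
```

```bash
python3 -c "
from h import *
to([505,-40,235],-174.7)
snap('scene','s4');snap('wrist','w4'); crop('s4',220,160,420,310,4,'s4c')"
```

```text
clk 8.97 pos [ 667.6 -186.1  234.6] yaw_y -174.65 zaxis [-0.011 -0.004 -1.   ] F [-0.5 -0.3  0.2] w 46.9
shift [-0.1606  0.1483  0.0008] turn 0.047067111057145894
```

View pics/s4c.png

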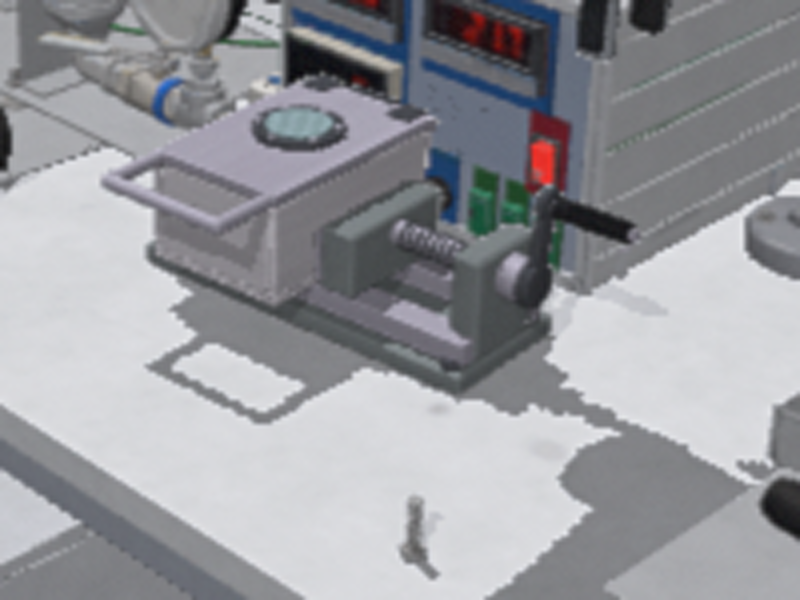

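View pics/w4.png

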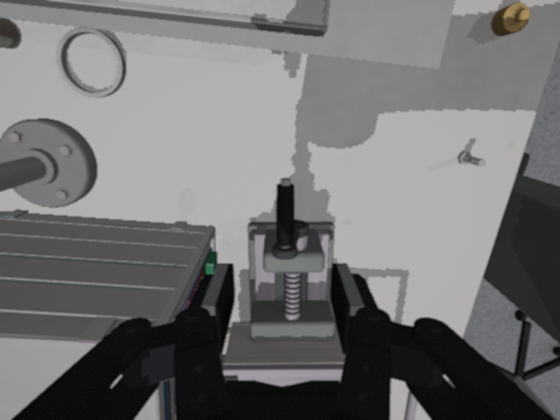

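Call:
jog_arm([
  [-0.01,0.01,0,0],
  [-0.04,0.037,0,0],
  [-0.08,0.075,0,0],
  [-0.115,0.11,0,0],
  [-0.145,0.135,0,0],
  [-0.158,0.147,0,0],
  [-0.16,0.148,0,0],
  [-0.16,0.148,0,0],
])

```text
clock: 10.07
position: [504.2, -40.2, 232.7]
ee_rot: [0.739, -0.674, -0.006, 0.007]
contact_force: [-0.6, 0.7, -0.1]
gripper_width: 47.0
```

```bash
python3 -c "
from h import *
to([505,-40,235],-174.7)
snap('wrist','w5'); snap('top','t5');crop('t5',190,120,390,270,4,'t5c')"
```

```text
clk 10.07 pos [504.2 -40.2 232.7] yaw_y -174.69 zaxis [-0.019 -0.002 -1.   ] F [-0.6  0.7 -0.1] w 47.0
shift [-0.0001 -0.0008 -0.0023] turn 0.013824124718382791
```

View pics/w5.png

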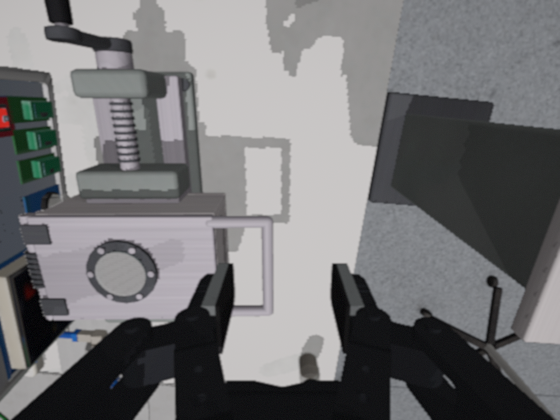

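View pics/t5c.png

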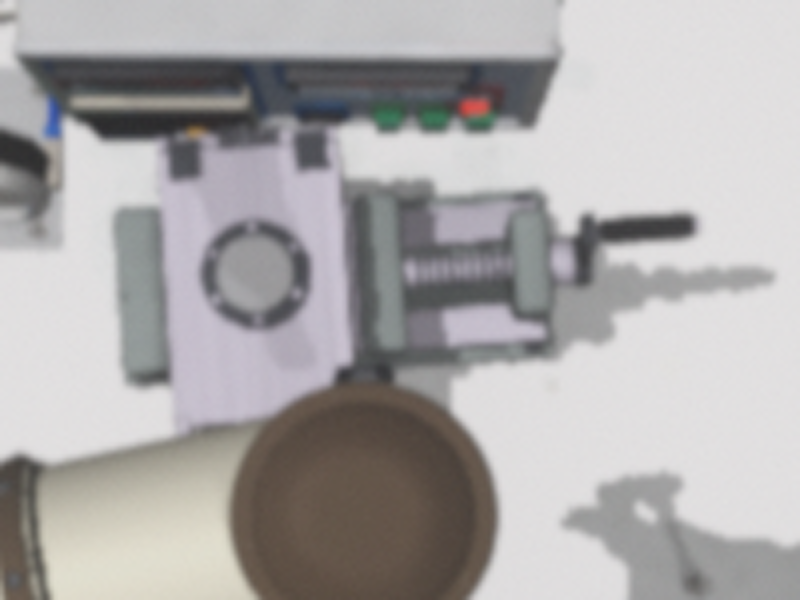

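```bash
python3 - <<'E'
from h import *
a=np.load('pics/w5.npy'); st={'position':a[:3],'ee_rot':a[3:]}
c,M=cam('wrist',st)
for u,v in ((268.5,222),(268.5,310),(268.5,266),(225,204),(46,226),(36,307)): print(u,v,back(u,v,101,c,M).round(1))
crop('w5',200,190,300,340,4,'w5c')
E
```

```text
268.5 222 [511.8 -25.6 101. ]
268.5 310 [504.9  61.2 101. ]
268.5 266 [508.5  15.7 101. ]
225 204 [548.7 -38.4 101. ]
46 226 [695.8  -6.4 101. ]
36 307 [715.4  74.4 101. ]
```

View pics/w5c.png

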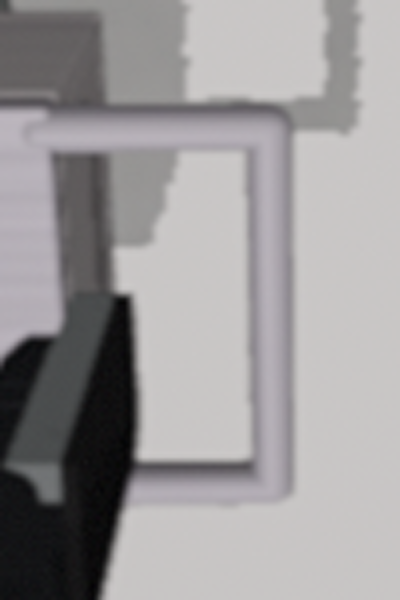

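```bash
python3 - <<'E'
from h import *
c,M=cam('top'); c2,M2=cam('scene')
for z in (250,350,400,450,500,550,600): print(z,'t3',proj([664,-186,z],c,M).round(0),'t5',proj([504,-40,z],c,M).round(0))
# boxes: scene corners
for z in (0,): print('lower box front right bottom', back(339,247,z,c2,M2).round(0))
E
```

```text
250 t3 [[362. 167.]] t5 [[283. 250.]]
350 t3 [[371. 157.]] t5 [[282. 251.]]
400 t3 [[376. 152.]] t5 [[281. 252.]]
450 t3 [[382. 146.]] t5 [[281. 252.]]
500 t3 [[388. 139.]] t5 [[280. 253.]]
550 t3 [[396. 131.]] t5 [[279. 254.]]
600 t3 [[406. 121.]] t5 [[279. 255.]]
lower box front right bottom [ 651. -111.    0.]
```

```bash
python3 - <<'E'
from h import *
im=cv2.imread('pics/s4.png')
a=cv2.resize(im[0:260,230:470],None,fx=2.3,fy=2.3,interpolation=cv2.INTER_CUBIC);cv2.imwrite('pics/s4d.png',a)
E
```

```text
(no output)
```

View pics/s4d.png

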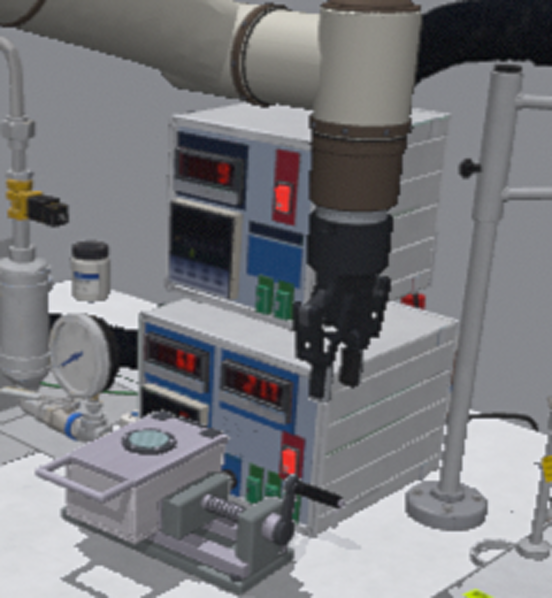

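```bash
python3 -c "
from h import *
to([509,17.8,140],-175)"
```

```text
clk 10.18 pos [504.3 -40.5 232.5] yaw_y -174.73 zaxis [-0.019 -0.002 -1.   ] F [-1.1 -0.3  0.7] w 46.9
shift [-0.0576 -0.0118  0.0923] turn 0.2652413913601208
```

Call:
jog_arm([
  [-0.015,-0.003,0,0],
  [-0.04,-0.009,0,0],
  [-0.055,-0.0115,0.01,0],
  [-0.0576,-0.0118,0.035,0],
  [-0.0576,-0.0118,0.06,0],
  [-0.0576,-0.0118,0.08,0],
  [-0.0576,-0.0118,0.09,0],
  [-0.0576,-0.0118,0.092,0],
  [-0.0576,-0.0118,0.092,0],
], hand=-0.15)

```text
clock: 11.3
position: [509.5, 17.9, 140.7]
ee_rot: [0.739, -0.674, -0.006, 0.007]
contact_force: [0.6, 0.8, -0.3]
gripper_width: 36.2
```

```bash
python3 -c "
from h import *
to([509,17.8,99],-175)
snap('wrist','w6')"
```

```text
clk 11.3 pos [509.5  17.9 140.7] yaw_y -174.73 zaxis [-0.018 -0.002 -1.   ] F [ 0.6  0.8 -0.3] w 36.2
shift [ 0.0001 -0.0003  0.0417] turn 0.2720422647385021
```

View pics/w6.png

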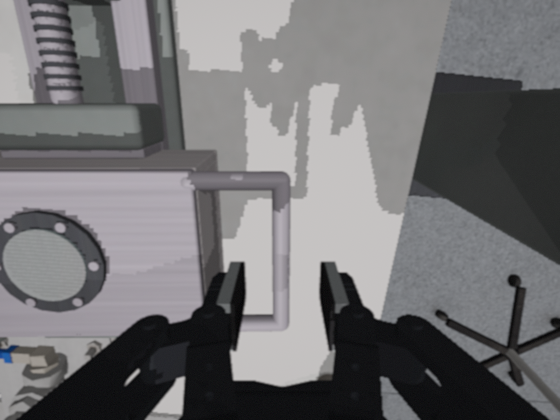

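```bash
python3 - <<'E'
from h import *
a=np.load('pics/w6.npy'); st={'position':a[:3],'ee_rot':a[3:]}
c,M=cam('wrist',st)
for u,v in ((281.5,181),(280.8,322)): print(u,v,back(u,v,101,c,M).round(1))
E
```

```text
281.5 181 [513.1 -25.6 101. ]
280.8 322 [505.6  61.2 101. ]
```

Call:
jog_arm([
  [0,0,0.006,0],
  [0,0,0.016,0],
  [0,0,0.026,0],
  [0,0,0.035,0],
  [0,0,0.04,0],
  [0,0,0.042,0],
  [0,0,0.042,0],
])

```text
clock: 12.22
position: [508.9, 17.9, 98.9]
ee_rot: [0.739, -0.674, -0.006, 0.007]
contact_force: [0.0, 1.0, 0.2]
gripper_width: 36.1
```

Call:
jog_arm([
  [0,0,0,0],
  [0,0,0,0],
  [0,0,0,0],
  [0,0,0,0],
  [0,0,0,0],
], hand=-1)

```text
clock: 12.85
position: [509.6, 18.0, 99.3]
ee_rot: [0.739, -0.674, -0.005, 0.006]
contact_force: [3.0, -0.0, 1.3]
gripper_width: 7.7
```

```bash
python3 -c "
from h import *
to([509,17.8,99],-175)
snap('wrist','w7')"
```

```text
clk 12.85 pos [509.6  18.   99.3] yaw_y -174.72 zaxis [-0.016 -0.001 -1.   ] F [ 3.  -0.   1.3] w 7.7
shift [0.0001 0.0006 0.0003] turn 0.2847341311409082
```

View pics/w7.png

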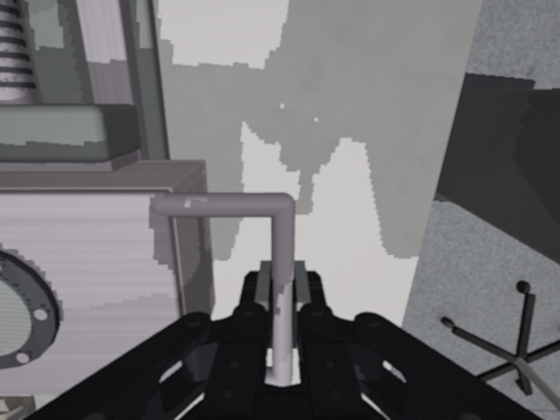

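```bash
cat > lid.py <<'E'
from h import *
import sys
P0=np.array([509.6,18.0,99.3]); yaw=np.radians(5.0); vx=np.array([np.cos(yaw),np.sin(yaw),0]); vy=np.array([-vx[1],vx[0],0])
st=read_state(); p=st['position']-P0
a=200*np.cos(.015)-p@vx; z=p[2]+3; th=np.arctan2(z,a)-.015; r=np.hypot(z,a)
Rm=R.from_quat(st['ee_rot']).as_matrix()
print('clk',st['clock'],'pos',st['position'].round(1),'lid',th.round(4),np.degrees(th).round(1),'r',r.round(1),'side',(p@vy).round(1),'zax',Rm[:,2].round(3),'F',st['contact_force'].round(1),'T',st['wrist_torque'].round(2),'w',round(st['gripper_width'],1))
for t in map(float,sys.argv[1:]):
    b=t+.015
    q=P0+vx*200*(np.cos(.015)-np.cos(b))+np.array([0,0,200*np.sin(b)-3]); print(t,(Rm.T@(q-st['position'])/1000).round(4))
E
python3 lid.py .04 .09 .14 .19 .24 .29 .34 .39 .43 .45
```

```text
clk 12.9 pos [509.6  18.   99.3] lid 0.0 0.0 r 200.0 side 0.0 zax [-0.016 -0.001 -1.   ] F [ 2.5 -0.1  0.4] T [-0.1  -0.72 -0.07] w 7.8
0.04 [ 0.     -0.0002 -0.008 ]
0.09 [ 0.     -0.0008 -0.018 ]
0.14 [ 0.     -0.0019 -0.0279]
0.19 [ 0.     -0.0036 -0.0378]
0.24 [ 0.0001 -0.0057 -0.0475]
0.29 [ 0.0001 -0.0083 -0.0572]
0.34 [ 0.0001 -0.0114 -0.0667]
0.39 [ 0.0001 -0.0149 -0.076 ]
0.43 [ 0.0001 -0.0181 -0.0834]
0.45 [ 0.0001 -0.0198 -0.087 ]
```

Call:
jog_arm([
  [0,-0.0002,-0.008,0],
  [0,-0.0008,-0.018,0],
  [0,-0.0019,-0.0279,0],
  [0,-0.0036,-0.0378,0],
  [0,-0.0057,-0.0475,0],
  [0,-0.0083,-0.0572,0],
  [0,-0.0114,-0.0667,0],
  [0,-0.0149,-0.076,0],
  [0,-0.0181,-0.0834,0],
  [0,-0.0198,-0.087,0],
])

```text
clock: 14.15
position: [529.7, 19.8, 185.9]
ee_rot: [0.739, -0.674, -0.006, 0.007]
contact_force: [-1.9, 1.2, -3.3]
gripper_width: 7.7
```

```bash
python3 lid.py .47 .51 .56 .61 .66 .71 .76 .80 .83 .85
```

```text
clk 14.15 pos [529.7  19.8 185.9] lid 0.4473 25.6 r 200.9 side 0.1 zax [-0.019 -0.002 -1.   ] F [-1.9  1.2 -3.3] T [ 0.09  0.82 -0.02] w 7.7
0.47 [ 0.0001 -0.0028 -0.0037]
0.51 [ 0.0001 -0.0065 -0.0108]
0.56 [ 0.0001 -0.0116 -0.0194]
0.61 [ 0.0001 -0.0171 -0.0277]
0.66 [ 0.0002 -0.023  -0.0358]
0.71 [ 0.0002 -0.0293 -0.0436]
0.76 [ 0.0002 -0.036  -0.051 ]
0.8 [ 0.0003 -0.0416 -0.0567]
0.83 [ 0.0003 -0.0459 -0.0609]
0.85 [ 0.0003 -0.0489 -0.0636]
```

Call:
jog_arm([
  [0,-0.0028,-0.0037,0],
  [0,-0.0065,-0.0108,0],
  [0,-0.0116,-0.0194,0],
  [0,-0.0171,-0.0277,0],
  [0,-0.023,-0.0358,0],
  [0,-0.0293,-0.0436,0],
  [0,-0.036,-0.051,0],
  [0,-0.0416,-0.0567,0],
  [0,-0.0459,-0.0609,0],
  [0,-0.0489,-0.0636,0],
])

```text
clock: 15.4
position: [577.8, 24.1, 250.6]
ee_rot: [0.739, -0.674, -0.007, 0.009]
contact_force: [-9.9, 1.9, 6.9]
gripper_width: 7.5
```

```bash
python3 lid.py .87 .90 .93 .96 .99 1.02 1.05 1.08 1.1 1.12; python3 -c "
from h import *
snap('scene','s8'); crop('s8',180,60,420,240,3.3,'s8c')"
```

```text
clk 15.4 pos [577.8  24.1 250.6] lid 0.8499 48.7 r 202.7 side 0.1 zax [-0.023 -0.003 -1.   ] F [-9.9  1.9  6.9] T [ 0.43  3.13 -0.1 ] w 7.5
0.87 [ 0.0001 -0.0048 -0.0006]
0.9 [ 0.0001 -0.0094 -0.0045]
0.93 [ 0.0002 -0.0142 -0.0082]
0.96 [ 0.0002 -0.019  -0.0117]
0.99 [ 0.0002 -0.0239 -0.0151]
1.02 [ 0.0002 -0.029  -0.0184]
1.05 [ 0.0003 -0.0341 -0.0215]
1.08 [ 0.0003 -0.0393 -0.0244]
1.1 [ 0.0003 -0.0429 -0.0263]
1.12 [ 0.0003 -0.0464 -0.0281]
```

View pics/s8c.png

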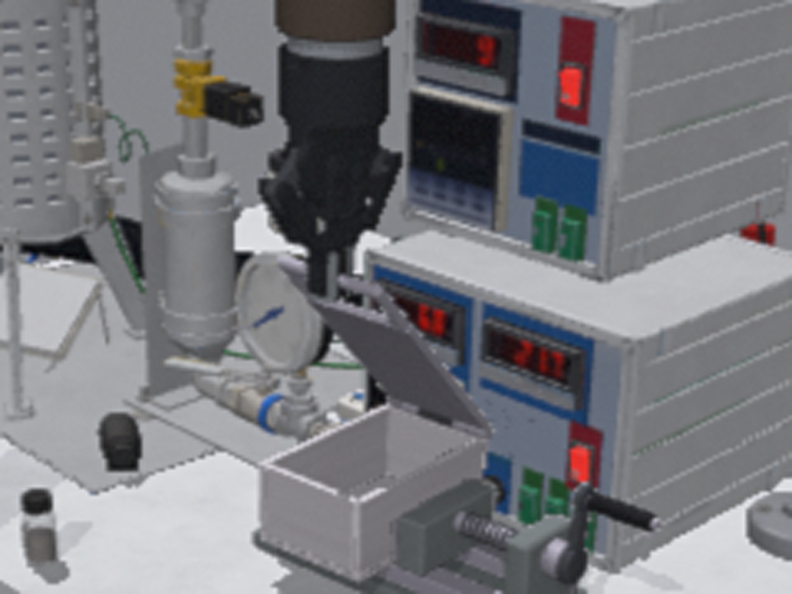

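```bash
sed -i 's/z=p\[2\]+3;/z=p[2]+3-DZ;/; s/200\*np.sin(b)-3\]/200*np.sin(b)-3+DZ]/; s/^import sys/import sys\nDZ=3.5/' lid.py; python3 lid.py .86 .88 .91 .94 .97 1.0 1.03 1.06 1.08 1.1
python3 - <<'E'
from h import *
# predicted scene pixels of bar ends for various lid angles, hinge from cell spec
c,M=cam('scene'); yaw=np.radians(5.0); vx=np.array([np.cos(yaw),np.sin(yaw),0]); vy=np.array([-vx[1],vx[0],0])
H=np.array([509.6,18,98])+vx*200
for t in (0.8,.84,.88,.95,1.12):
    b=t+.015; B=H+200*(-np.cos(b)*vx+np.array([0,0,np.sin(b)]))
    px=proj([B-44*vy,B+44*vy,H-40*vy,H+40*vy],c,M); print(t,((px-[180,60])*3.3).round(0).tolist())
E
```

```text
clk 15.45 pos [578.2  24.1 250.9] lid 0.841 48.2 r 200.0 side 0.1 zax [-0.022 -0.003 -1.   ] F [-9.5  1.5  7.2] T [ 0.46  3.21 -0.06] w 7.8
0.86 [ 0.0001 -0.0028 -0.0025]
0.88 [ 0.0001 -0.0059 -0.0051]
0.91 [ 0.0002 -0.0105 -0.0089]
0.94 [ 0.0002 -0.0153 -0.0125]
0.97 [ 0.0002 -0.0202 -0.016 ]
1.0 [ 0.0002 -0.0251 -0.0194]
1.03 [ 0.0003 -0.0302 -0.0226]
1.06 [ 0.0003 -0.0354 -0.0257]
1.08 [ 0.0003 -0.0389 -0.0276]
1.1 [ 0.0003 -0.0424 -0.0295]
0.8 [[372.0, 301.0], [279.0, 271.0], [480.0, 430.0], [401.0, 402.0]]
0.84 [[378.0, 291.0], [284.0, 262.0], [480.0, 430.0], [401.0, 402.0]]
0.88 [[384.0, 282.0], [290.0, 253.0], [480.0, 430.0], [401.0, 402.0]]
0.95 [[394.0, 266.0], [301.0, 238.0], [480.0, 430.0], [401.0, 402.0]]
1.12 [[422.0, 233.0], [328.0, 207.0], [480.0, 430.0], [401.0, 402.0]]
```

Call:
jog_arm([
  [0,-0.0028,-0.0025,0],
  [0,-0.0059,-0.0051,0],
  [0,-0.0105,-0.0089,0],
  [0,-0.0153,-0.0125,0],
  [0,-0.0202,-0.016,0],
  [0,-0.0251,-0.0194,0],
  [0,-0.0302,-0.0226,0],
  [0,-0.0354,-0.0257,0],
  [0,-0.0389,-0.0276,0],
  [0,-0.0389,-0.0276,0],
])

```text
clock: 16.7
position: [618.7, 27.8, 279.6]
ee_rot: [0.739, -0.674, -0.006, 0.007]
contact_force: [-3.7, 1.5, 7.7]
gripper_width: 7.8
```

```bash
python3 lid.py 1.06 1.08 1.09 1.1 1.11 1.12 1.13; python3 -c "
from h import *
snap('scene','s9'); crop('s9',180,60,420,240,3.3,'s9c')"
```

```text
clk 16.7 pos [618.7  27.8 279.6] lid 1.0897 62.4 r 201.3 side 0.2 zax [-0.019 -0.003 -1.   ] F [-3.7  1.5  7.7] T [ 0.41  1.48 -0.06] w 7.8
1.06 [0.0002 0.0046 0.004 ]
1.08 [0.0002 0.0011 0.0021]
1.09 [ 0.0002 -0.0007  0.0011]
1.1 [ 0.0002 -0.0024  0.0002]
1.11 [ 0.0002 -0.0042 -0.0007]
1.12 [ 0.0002 -0.006  -0.0016]
1.13 [ 0.0003 -0.0078 -0.0025]
```

View pics/s9c.png

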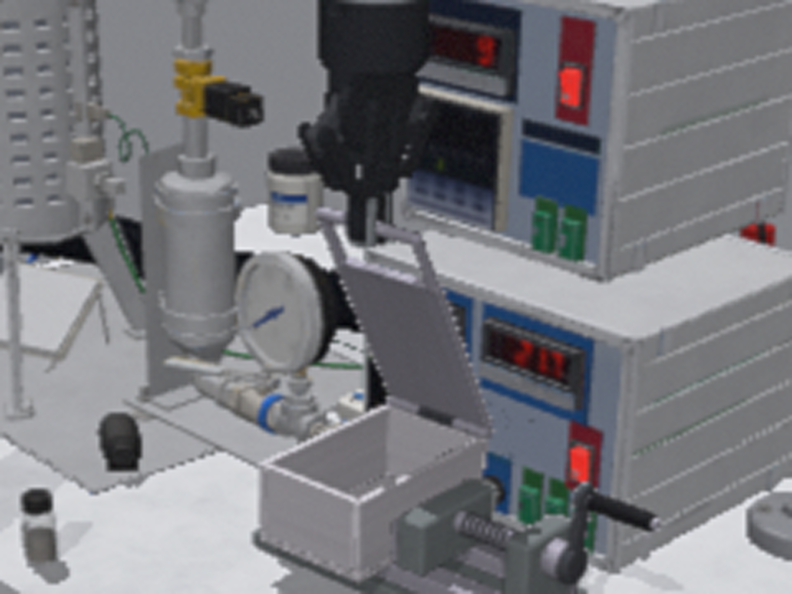

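Call:
jog_arm([
  [0,-0.002,-0.0009,0],
  [0,-0.004,-0.0018,0],
  [0,-0.0058,-0.0026,0],
  [0,-0.0058,-0.0026,0],
])

```text
clock: 17.25
position: [624.7, 28.3, 282.6]
ee_rot: [0.739, -0.673, -0.006, 0.007]
contact_force: [-4.7, 1.1, 5.0]
gripper_width: 7.6
```

```bash
python3 lid.py 1.1 ; python3 -c "
from h import *
snap('scene','s10'); crop('s10',260,110,340,200,6.5,'s10c')
c,M=cam('scene'); yaw=np.radians(5.0); vx=np.array([np.cos(yaw),np.sin(yaw),0]); vy=np.array([-vx[1],vx[0],0])
H=np.array([509.6,18,98])+vx*200
for t in (1.06,1.1,1.12,1.14,1.18):
    b=t+.015; B=H+200*(-np.cos(b)*vx+np.array([0,0,np.sin(b)]))
    px=proj([B-44*vy,B+44*vy,H-40*vy,H+40*vy],c,M); print(t,((px-[260,110])*6.5).round(0).tolist())
"
```

```text
clk 17.25 pos [624.7  28.3 282.6] lid 1.1232 64.4 r 201.3 side 0.2 zax [-0.018 -0.003 -1.   ] F [-4.7  1.1  5. ] T [ 0.41  1.53 -0.05] w 7.6
1.1 [0.0002 0.0036 0.0033]
1.06 [[292.0, 156.0], [106.0, 103.0], [425.0, 522.0], [269.0, 467.0]]
1.1 [[305.0, 141.0], [119.0, 89.0], [425.0, 522.0], [269.0, 467.0]]
1.12 [[311.0, 134.0], [126.0, 82.0], [425.0, 522.0], [269.0, 467.0]]
1.14 [[318.0, 127.0], [132.0, 75.0], [425.0, 522.0], [269.0, 467.0]]
1.18 [[331.0, 114.0], [146.0, 63.0], [425.0, 522.0], [269.0, 467.0]]
```

View pics/s10c.png

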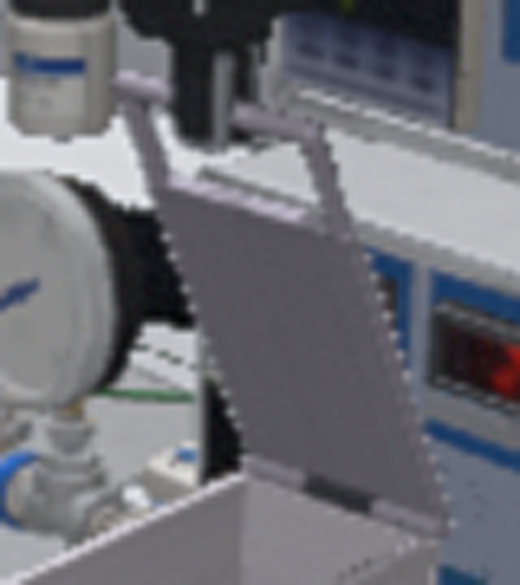

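```bash
sed -i 's/\[0,0,200\*np.sin(b)/[0,0,RR*np.sin(b)/; s/vx\*200\*(np.cos(.015)-np.cos(b))/vx*(200*np.cos(.015)-RR*np.cos(b))/; s/^DZ=3.5/DZ=3.5;RR=201/' lid.py; python3 lid.py 1.11 1.08 1.05 1.02 .99 .96 .93 .9 .88 .86
```

```text
clk 17.3 pos [624.7  28.3 282.6] lid 1.1231 64.3 r 201.3 side 0.2 zax [-0.018 -0.003 -1.   ] F [-3.8  1.2  5. ] T [ 0.38  1.5  -0.01] w 7.3
1.11 [0.0002 0.0022 0.0015]
1.08 [0.0002 0.0076 0.0042]
1.05 [0.0001 0.0128 0.0072]
1.02 [0.0001 0.018  0.0103]
0.99 [0.0001 0.0231 0.0135]
0.96 [0.     0.0281 0.0169]
0.93 [-0.      0.0329  0.0205]
0.9 [-0.      0.0377  0.0242]
0.88 [-0.0001  0.0408  0.0267]
0.86 [-0.0001  0.0439  0.0293]
```

Call:
jog_arm([
  [0,0.0022,0.0015,0],
  [0,0.0076,0.0042,0],
  [0,0.0128,0.0072,0],
  [0,0.018,0.0103,0],
  [0,0.0231,0.0135,0],
  [0,0.0281,0.0169,0],
  [0,0.0329,0.0205,0],
  [0,0.0377,0.0242,0],
  [0,0.0408,0.0267,0],
  [0,0.0439,0.0293,0],
])

```text
clock: 18.55
position: [581.5, 24.4, 254.5]
ee_rot: [0.739, -0.673, -0.005, 0.006]
contact_force: [-1.6, 0.9, 2.3]
gripper_width: 7.7
```

```bash
python3 lid.py .87 .86 .85; python3 -c "
from h import *
snap('scene','s11'); crop('s11',240,110,340,200,6,'s11c')
c,M=cam('scene'); yaw=np.radians(5.0); vx=np.array([np.cos(yaw),np.sin(yaw),0]); vy=np.array([-vx[1],vx[0],0])
H=np.array([509.6,18,98])+vx*200
for t in (.8,.83,.86,.89,.92):
    b=t+.015; B=H+200*(-np.cos(b)*vx+np.array([0,0,np.sin(b)]))
    px=proj([B-44*vy,B+44*vy,H-40*vy,H+40*vy],c,M); print(t,((px-[240,110])*6).round(0).tolist())
"
```

```text
clk 18.55 pos [581.5  24.4 254.5] lid 0.8655 49.6 r 200.6 side 0.1 zax [-0.015 -0.002 -1.   ] F [-1.6  0.9  2.3] T [ 0.5   0.26 -0.06] w 7.7
0.87 [ 0.0001 -0.0005 -0.0008]
0.86 [0.0001 0.0011 0.0005]
0.85 [0.0001 0.0026 0.0018]
0.8 [[317.0, 247.0], [147.0, 193.0], [512.0, 482.0], [368.0, 431.0]]
0.83 [[324.0, 234.0], [154.0, 181.0], [512.0, 482.0], [368.0, 431.0]]
0.86 [[332.0, 221.0], [162.0, 169.0], [512.0, 482.0], [368.0, 431.0]]
0.89 [[341.0, 208.0], [170.0, 157.0], [512.0, 482.0], [368.0, 431.0]]
0.92 [[349.0, 196.0], [178.0, 145.0], [512.0, 482.0], [368.0, 431.0]]
```

View pics/s11c.png

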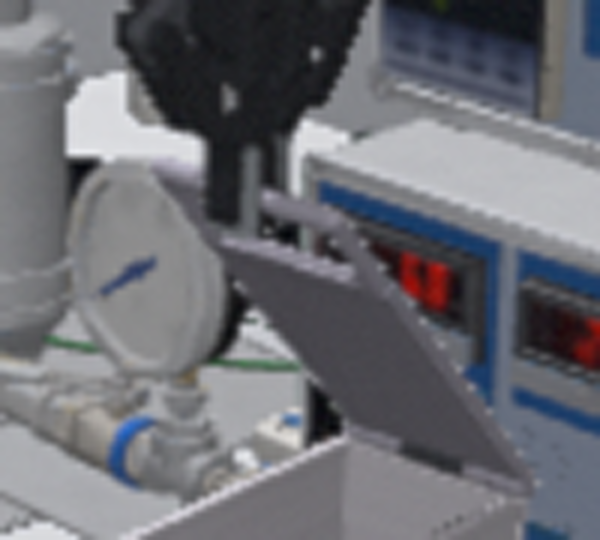

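Call:
jog_arm([
  [0,0.0008,0.0005,0],
  [0,0.0008,0.0005,0],
  [0,0.0008,0.0005,0],
  [0,0.0008,0.0005,0],
  [0,0.0008,0.0005,0],
  [0,0.0008,0.0005,0],
  [0,0.0008,0.0005,0],
  [0,0.0008,0.0005,0],
])

```text
clock: 19.6
position: [580.0, 24.3, 253.2]
ee_rot: [0.739, -0.674, -0.005, 0.006]
contact_force: [-0.7, 1.4, 2.4]
gripper_width: 7.6
```

```bash
python3 lid.py; python3 -c "
from h import *
snap('scene','s12'); snap('wrist','w12'); print(np.abs(read_state()['joint_vel']).max()); crop('s12',170,100,410,280,3.3,'s12c')"; python3 lid.py
```

```text
clk 19.6 pos [580.   24.3 253.2] lid 0.8555 49.0 r 200.7 side 0.1 zax [-0.017 -0.002 -1.   ] F [-0.7  1.4  2.4] T [ 0.37 -0.06 -0.08] w 7.6
0.0014063405467655207
clk 19.7 pos [580.   24.3 253.3] lid 0.8555 49.0 r 200.7 side 0.1 zax [-0.017 -0.002 -1.   ] F [-0.4  1.4  2.1] T [ 0.4  -0.11  0.  ] w 7.5
```

View pics/s12c.png

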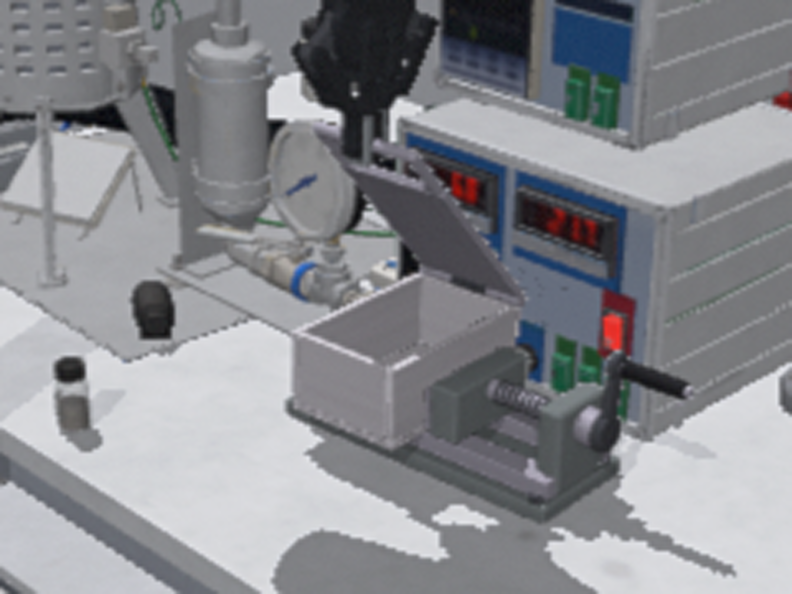

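View pics/w12.png

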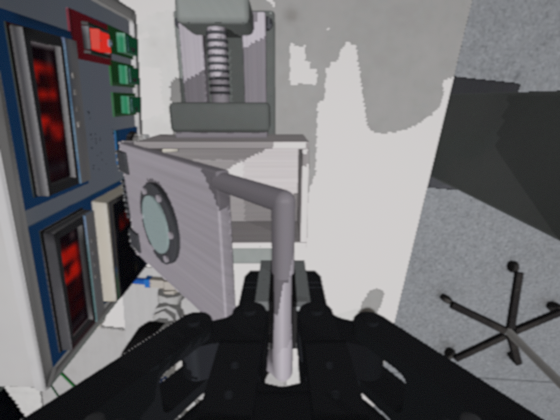

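```bash
python3 -c "
from bench import *
print(job_done())"
```

```text
the job is handed in; nothing more can be done
None
```

The vise is clamped and the lid is held still about 5° below its balance point. I handed the job in at 19.7 s with the gripper still on the bar.

- **Vise:** I cranked clockwise to about 1.80 rad, where it stalled with about 17 N at the handle. Pictures taken after letting go show the crank staying put and the cell pinched between both jaws.
- **Lid:** I raised it by its bar to about 1.12 rad (64°), some 10° past balance, and held the bar throughout. I then brought it back to about 0.856 rad (49°). The last readings showed the joints at rest (0.001 rad/s or less), about 2 N at the wrist and the bar still in the gripper.
- **Other objects:** I did not go near the vial, weight or bolt. The last scene picture shows the vial where it was; I did not check the weight and bolt again at the end.

**Disagreement:** while lifting, the bar's path ran up to 2.7 mm wide of the hinge position I had assumed, giving about 12 N of sideways push. I corrected the path, and the push fell. The lid angles are worked out from the arm's position. The scene picture agreed with them to within about 0.02 rad (1°).

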